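# Trip-test the residual-current box on a gear-closet shelf

## Task

Give the residual-current box on the shelf its monthly test: press its round test button until its lever drops all the way down, let the button come back out, then lift that lever fully back up until it latches and stays up by itself. Leave the lever of the plain switch box next to it and all the other gear where they are.

Things in the scene. Friction and masses are not known exactly. Their poses are not given: they have to be found in the camera images.
- rcd: Residual-current box, white plastic, grey band, two sockets in front, screwed to the shelf: 140 mm deep (its x), 200 mm wide (its y), top face 90 mm above the shelf. Origin: centre of the underside. Its front faces its own -x, roughly to the robot (yaw within 0.3 rad); z up. The test button is on the top face, on the +y half, the lever on the -y half.
- test_button (a joint): Travel of the round black test button (36 mm diameter, 14 mm proud of the box's top): 0 out, positive pressed straight down, stop at 0.010 m. Spring: 2.1 N to start, 5.6 N at the stop; returns by itself. Lets the lever go after 5 to 6 mm. The lever's latch rides on it, so it dips about 6 mm and comes back as the lever is lifted home.
- button_top (a point): Centre of the button's top face; moves down with the button. At rest 104 mm above the shelf, at x = -5 mm, y = +55 mm in the box's frame.
- rcd_lever (a joint): Angle of this box's black lever: 0 up and latched (leaning 0.17 rad from vertical towards the box's -x), growing as it drops to -x about the box's y, 1.15 fully down (0.25 rad above level). Hard stop at -0.06; rests at 0 to 0.03 when latched. If not lifted home it falls again. Lifting takes about 1.3 N at the grip, about 3 N in the last 0.35 rad to pass the latch.
- lever_hinge (a point): Hinge of the residual-current box's lever, fixed: 105 mm above the shelf, at x = +30 mm, y = -50 mm in the box's frame. The hinge axis is the box's y.
- lever_grip (a point): Centre of the grip on the end of this lever: black cross cylinder, 24 mm diameter, 30 mm long along the box's y, flat ends that can be pinched; 100 mm from the hinge on a stem 14 mm wide, 9 mm thick. 203 mm above the shelf when up, 130 mm when down (then 67 mm to -x of the box's centre, over the top's front edge, with 28 mm free beneath).
- switch_box: Plain switch box: like the residual-current box but 120 mm wide (y), with one socket and no button; 140 mm deep, 90 mm high. Origin: centre of the underside. It stands to the left or the right of the residual-current box. Not to be operated.
- switch_grip (a point): Centre of the grip of the plain switch box's lever, a twin of the other lever in the middle of that box; it stays where it is left. It must stay within 15 mm of where it was.
- headlamp: Teal headlamp, 60 x 85 x 34 mm, lying loose; origin under its centre. Bystander.
- ice_screw: Silver ice screw, 165 mm long tube along its x with a head and hanger plate, 18 mm high; origin under its middle. Bystander.
- trowel: Orange plastic trowel, 245 mm long along its x, 70 mm wide; origin under its middle. Bystander.
- carabiners: Two gold carabiners lying crossed, about 105 mm across, 20 mm high; origin under the crossing. Bystander.
- jar: Grey jar, 72 mm diameter, 90 mm high, beside the boxes; origin under its centre. Bystander.
- battery_pack: Grey battery pack, 70 x 115 x 28 mm, behind the boxes; origin under its centre. Bystander.
- tin: Low tin, 80 mm diameter, 55 mm high, beside the boxes; origin under its centre. Bystander.

How it is judged:
On the way, in this order (a step that is already met when the one before it is completed fails the run):
1. the test button is being pressed while the lever is still up (value of joint test_button above 0.003 m and value of joint rcd_lever below 0.12 rad).
2. the lever has dropped fully and the button is back out (value of joint rcd_lever above 1.05 rad and value of joint test_button below 0.002 m), for 0.1 s.
At the end, for the whole second after the job is handed in: The residual-current box's lever is up again (within 0.07 rad of 0), at rest and held by its latch alone, and the test button is out (within 2 mm), after the button was pressed at least 3 mm with the lever up, and the lever then dropped past 1.05 rad with the button back out (value of joint rcd_lever below 0.07 rad and velocity of joint rcd_lever between -0.1 and 0.1 rad/s and value of joint test_button below 0.002 m); the robot touches nothing.
It fails at once if the plain switch box's lever was moved by more than 15 mm (distance of switch_grip from where it was at the start of the episode above 0.015 m).
It fails at once if a bystander was pushed more than 30 mm (distance of any of headlamp, ice_screw, trowel, carabiners, jar, battery_pack, tin from where it was at the start of the episode above 0.03 m).
It also fails if it takes over 48 s, if anything falls off the work surface, if the arm or the gripper's body presses on something with over 40 N, if the wrist force passes 120 N, or if a joint passes its speed limit or range.

## Robot

A 6-joint arm with a two-finger parallel gripper is mounted at the origin on the work surface. World frame = base frame: x ahead of the robot, y to its left, z up, the work surface at z = 0. Lengths are in m, angles in rad, forces in N, time in s.
With the tool pointing down it reaches from about 0.325 to 0.925 m from the base axis. Payload 3.1 kg.
Tool frame: the origin (TCP) lies at the centre of the arm's flange, where the gripper is bolted on; the fingertips stand ahead of it and the grasp point (between the pads) lies 155 mm ahead of it (bot.nose_length is the x of the fingertips in the tool frame, in m); x points along the fingers, z is the direction in which the jaws open and shut, and the axes are right-handed (so a half turn about x gives the same grasp; the last joint's range is limited). The gripper opens to 85 mm and grips with 20 to 120 N. Pads are 22 mm wide; open, the fingers measure 114 mm over their backs; the gripper's body (76 mm by 85 mm) begins 54 mm behind the grasp point. The pads swing forward as they close: fully open they stand 13 mm farther back than shut.
Start: joints at [-1.232, 0.217, 1.613, -0, 1.311, -0.112], TCP at [0.272, -0.563, 0.405] pointing down, gripper open.
Joint ranges: [-2.75, 2.75], [-0.78, 2.1], [0.31, 2.55], [-1.13, 4.27], [0.13, 2.63], [-2.58, 2.58]. Speed limits (rad/s): [2.79, 2.79, 3.14, 3.14, 3.14, 3.14].

## Interface

Orientations are given as a unit quaternion [w, x, y, z].
In Python, from cell import bot gives the robot as it stands.
- The arm moves only by the shell command python3 -m crank 'ROWS' [OPENING] [FORCE]. ROWS is JSON, a list that holds one entry, the list of rows, each a list of 4 numbers: the shift along the world's x, y, z in m, then the turn about the world's z in rad. A call has 1 to 10 rows; each row shifts and turns the pose as measured when the row begins; what a row does not reach is not made up. A row lasts 1/10 s, in which the tool goes at most 50 mm and 8.59 degrees, less where a joint would pass 70% of its speed; a pose out of reach is approached as far as the arm can. A call is refused whole if a number of a shift passes 0.05 or a number of a turn 0.15, either way. A call with a gripper value outside its range is refused whole. OPENING is the opening, from 0 (shut) to 1 (fully open), set as the call begins (- or left out, the last holds). The fingers move at their own pace and stop on an object; FORCE is the grip in N (left out, the last holds). Time passes only in rows, so rows that do not move let the fingers close. It gives the time, the measured TCP pose, the force and the opening at its end, in the units of the state.
- bot.read_state(): the state, without advancing time (a new reading comes with each control period).
- bot.snapshot(name): name is "scene" or "side" or "wrist"; returns a dict with "color" (400x640x3 uint8, red, green, blue), "camera_matrix" (3x3 intrinsics, pixels), "T" (4x4, takes a point from camera to world coordinates). Camera axes: x right, y up, looking along -z (the intrinsics and any distortion apply to the point x, -y, -z); pixel columns grow to the right and rows downward; lengths in m; the calibration is good to about 2 mm. A picture is of the moment at which its call begins. There is no depth.
- bot.hand_in(): hands the job in, once; it reports no verdict.
The state is a dict: "clock": time; "qpos": joint angles; "dq": joint speeds; "tau": joint torques, N m; "ee_pos": TCP position; "orientation": TCP orientation; "force": force on the tool from outside, world axes, zero at the start; "torque": the same for the moment, N m; "grip_width": finger opening in m.
Only numpy, scipy, OpenCV 4.12 (cv2) and the standard library are available. Lean on these libraries where they do the work, as an engineer would, in place of code of your own. Each camera call takes 0.05 s, during which the arm holds its last target.

## Working session

There is one attempt and no reset: what is moved stays moved. The work goes in short steps, Python scripts to look and compute and a shell command to move; the robot and the scene stay as the last step left them, time stands still between calls to the robot, and variables do not carry over. Pictures are saved under pics/ and viewed, and the job is handed in when it is done.

```bash
mkdir -p pics; ls
python3 - <<'E'
from cell import bot
import cv2
s=bot.read_state();print(s)
print(bot.nose_length)
for n in ["scene","side","wrist"]:
    r=bot.snapshot(n);cv2.imwrite(f"pics/{n}0.png",r["color"][:,:,::-1]);print(n,r["camera_matrix"],r["T"], [k for k in r])
E
```

```text
pics
{'clock': 0.0, 'qpos': array([-1.23218528e+00,  2.17762412e-01,  1.61497460e+00,  9.07186261e-06,
        1.31130431e+00, -1.12177267e-01]), 'dq': array([-0.0005517 ,  0.00170201,  0.00030451, -0.00159638,  0.00089958,
        0.00098206]), 'tau': array([-1.12097096e-03, -3.96844411e+01, -3.03853905e+01, -1.14228942e-04,
        9.75111063e-03,  3.74737212e-06]), 'ee_pos': array([ 0.27219153, -0.5621531 ,  0.40334151]), 'orientation': array([ 0.59842196,  0.3761497 ,  0.59977292, -0.37506667]), 'force': array([-0.17984782,  0.66178241, -0.39769019]), 'torque': array([ 0.00962271, -0.04678236,  0.0458764 ]), 'grip_width': 0.08544513793440915}
0.1734
scene [[485.06411425   0.         317.00992642]
 [  0.         485.06411425 207.04749254]
 [  0.           0.           1.        ]] [[ 0.5318714  -0.64017181  0.55434003  1.39568312]
 [ 0.84669231  0.41360806 -0.33472452 -0.4711002 ]
 [-0.0149983   0.64738584  0.76201485  1.25298309]
 [ 0.          0.          0.          1.        ]] ['color', 'camera_matrix', 'T']
side [[418.93948748   0.         319.12956723]
 [  0.         418.93948748 200.35114749]
 [  0.           0.           1.        ]] [[-0.77953487  0.49019208 -0.38991936  0.05203624]
 [-0.62630013 -0.60148906  0.49594259  0.66639579]
 [ 0.0085749   0.6308111   0.77588906  1.16601922]
 [ 0.          0.          0.          1.        ]] ['color', 'camera_matrix', 'T']
wrist [[359.94825064   0.         328.37223495]
 [  0.         359.94825064 192.71524441]
 [  0.           0.           1.        ]] [[ 0.43610806  0.86391749  0.25190539  0.33626583]
 [-0.89988717  0.41978455  0.11825405 -0.53236384]
 [-0.00358425 -0.27825797  0.96049969  0.37308533]
 [ 0.          0.          0.          1.        ]] ['color', 'camera_matrix', 'T']
```

View pics/scene0.png

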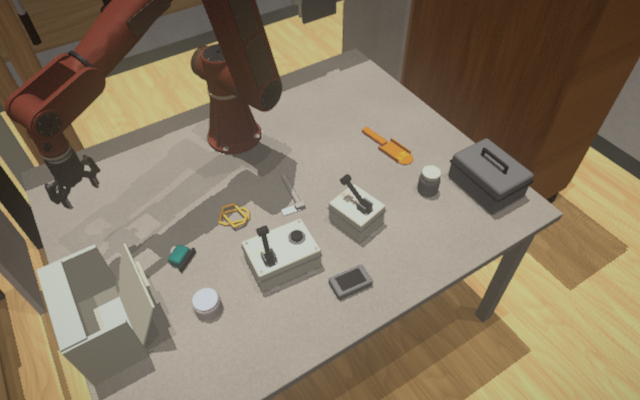

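View pics/side0.png

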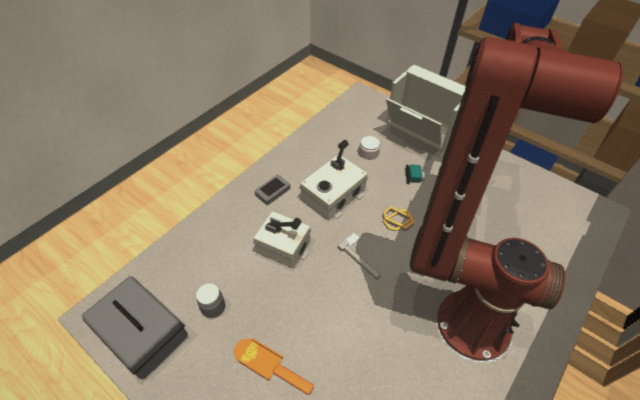

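The residual-current box shows in the scene view with its button near (297,236) and its grip near (264,232). In the side view they are near (323,186) and (343,145). I'll zoom in for precise points.

Run:
```python
import cv2,numpy as np
a=cv2.imread("pics/scene0.png")[205:305,220:400];b=cv2.imread("pics/side0.png")[130:280,240:400]
cv2.imwrite("pics/c1.png",cv2.resize(a,None,fx=4.4,fy=4.4,interpolation=cv2.INTER_CUBIC))
cv2.imwrite("pics/c2.png",cv2.resize(b,None,fx=4,fy=4,interpolation=cv2.INTER_CUBIC))
```

```text
(no output)
```

View pics/c1.png

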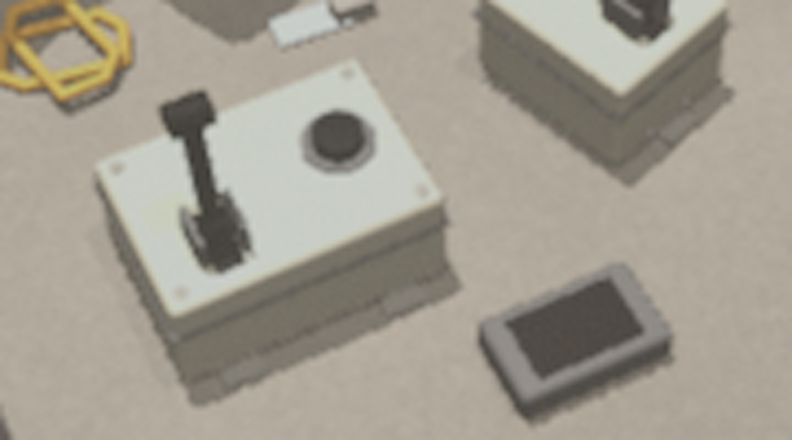

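View pics/c2.png

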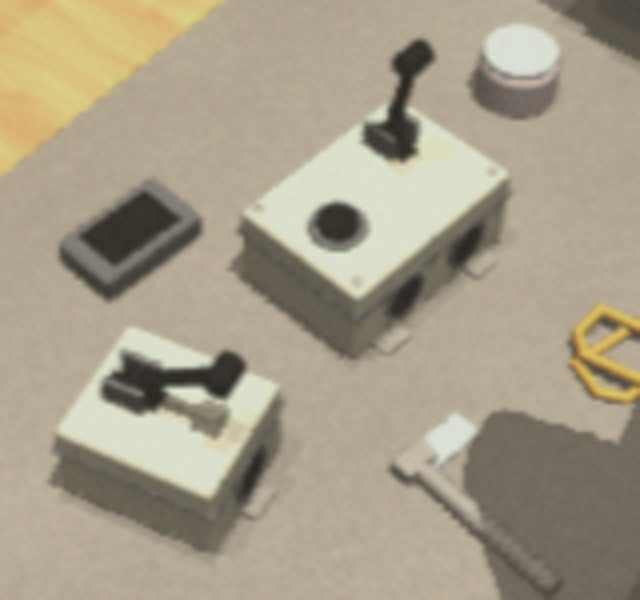

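```bash
cat > h.py <<'E'
import numpy as np,cv2
from cell import bot
def cam(n):
    r=bot.snapshot(n); return r
def ray(r,p):
    K=r["camera_matrix"];T=r["T"]
    d=np.array([(p[0]-K[0,2])/K[0,0],-(p[1]-K[1,2])/K[1,1],-1]);d=T[:3,:3]@d
    return T[:3,3],d/np.linalg.norm(d)
def onz(r,p,z):
    o,d=ray(r,p);return o+d*(z-o[2])/d[2]
def tri(ra,pa,rb,pb):
    oa,da=ray(ra,pa);ob,db=ray(rb,pb)
    s=np.linalg.lstsq(np.c_[da,-db],ob-oa,rcond=None)[0]
    A=oa+s[0]*da;B=ob+s[1]*db
    return (A+B)/2,np.linalg.norm(A-B)
def proj(r,X):
    T=r["T"];K=r["camera_matrix"];c=T[:3,:3].T@(np.asarray(X)-T[:3,3]);return np.array([K[0,0]*c[0]/-c[2]+K[0,2],K[1,1]*-c[1]/-c[2]+K[1,2]])
E
python3 - <<'E'
from h import *
S=cam("scene");D=cam("side");np.set_printoptions(precision=4,suppress=True)
s=lambda u,v:(220+(u+.5)/4.4-.5,205+(v+.5)/4.4-.5)
d=lambda u,v:(240+(u+.5)/4-.5,130+(v+.5)/4-.5)
pts={"front-y":((117,168),(492,172)),"front+y":((348,73),(357,281)),"back+y":((422,191),(258,208)),"btn":((337,136),(338,224)),"grip":((188,114),(413,57))}
for k,(a,b) in pts.items():
    print(k,*tri(S,s(*a),D,d(*b)),onz(S,s(*a),.09),onz(D,d(*b),.09))
c=[onz(S,s(*p),.09) for p in [(97,168),(354,60),(443,200),(174,317)]]
print("corners",*c,np.mean(c,0))
f=c[1]-c[0];b=c[2]-c[3];print("len",np.linalg.norm(f),np.linalg.norm(b),np.linalg.norm(c[3]-c[0]),np.linalg.norm(c[2]-c[1]))
for e in (f,b): print(np.arctan2(-e[0],e[1]))
for e in (c[3]-c[0],c[2]-c[1]): print(np.arctan2(e[1],e[0]))
c=[onz(D,d(*p),.09) for p in [(510,178),(356,302),(241,216),(392,106)]]
print("side corners",*c,np.mean(c,0))
# button at .104, screws
print("btn",onz(S,s(337,136),.104),onz(D,d(338,224),.104))
print("switch grip",onz(D,d(228,372),.13))
E
```

```text
front-y [ 0.5532 -0.2124  0.0915] 0.003335242832481684 [ 0.5535 -0.2109  0.09  ] [ 0.5531 -0.2152  0.09  ]
front+y [ 0.5684 -0.04    0.093 ] 0.0031005857881938642 [ 0.5675 -0.0379  0.09  ] [ 0.569  -0.0434  0.09  ]
back+y [ 0.6828 -0.05    0.094 ] 0.0018058815746429106 [ 0.6809 -0.0479  0.09  ] [ 0.6846 -0.0534  0.09  ]
btn [ 0.6159 -0.0758  0.0987] 0.001601510860048302 [ 0.6107 -0.0723  0.09  ] [ 0.6201 -0.0826  0.09  ]
grip [ 0.6244 -0.1825  0.2077] 0.0028228927597651857 [ 0.5388 -0.149   0.09  ] [ 0.6939 -0.2883  0.09  ]
corners [ 0.5462 -0.2223  0.09  ] [ 0.5597 -0.0283  0.09  ] [ 0.6947 -0.04    0.09  ] [ 0.6788 -0.2334  0.09  ] [ 0.6198 -0.131   0.09  ]
len 0.19445028426761907 0.19401483278232592 0.1330858338829201 0.13552535839306645
-0.06969437305142946
-0.08223508178349817
-0.08318961017184404
-0.08627267909204235
side corners [ 0.5368 -0.2193  0.09  ] [ 0.556  -0.0253  0.09  ] [ 0.69   -0.0373  0.09  ] [ 0.6702 -0.2247  0.09  ] [ 0.6132 -0.1267  0.09  ]
btn [ 0.6201 -0.0771  0.104 ] [ 0.6127 -0.0728  0.104 ]
switch grip [0.5711 0.1159 0.13  ]
```

Run:
```python
from h import *
from scipy.spatial.transform import Rotation as R
S=cam("scene");np.set_printoptions(precision=4,suppress=True)
s=bot.read_state();q=s["orientation"];M=R.from_quat(np.r_[q[1:],q[0]]).as_matrix();print(M,s["ee_pos"],s["clock"])
print("case",onz(S,(125,250),.2),onz(S,(150,300),.2),onz(S,(45,280),.2))
```

```text
[[-0.0003  0.9001  0.4357]
 [ 0.0008  0.4357 -0.9001]
 [-1.      0.0001 -0.0008]] [ 0.2723 -0.5624  0.4042] 0.3
case [ 0.4789 -0.5191  0.2   ] [ 0.6608 -0.5142  0.2   ] [ 0.4598 -0.7214  0.2   ]
```

View pics/wrist0.png

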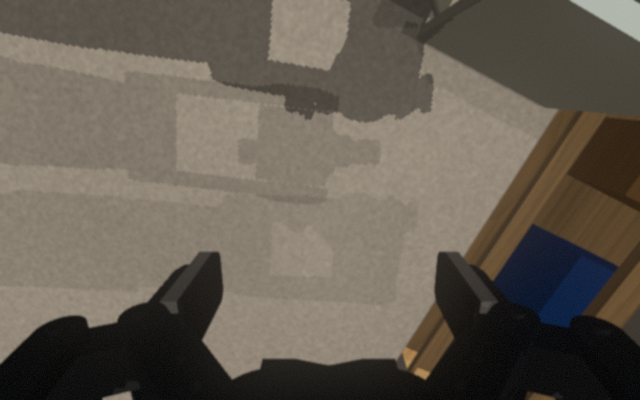

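The wrist view shows the open fingers over bare table, with the white case lid at the upper right. I'll keep clear of the case by going +y first, with the fingers shut.

```bash
python3 -m crank '[[[0,0.04,0.01,0],[0,0.045,0.01,-0.05],[0,0.05,0.01,-0.05],[0,0.05,0,-0.07],[0.01,0.05,0,-0.07],[0.02,0.05,0,-0.07],[0.03,0.04,0,-0.07],[0.04,0.04,0,-0.07],[0.04,0.03,0,-0.07],[0.04,0.03,0,0]]]' 0 40
```

```text
clock: 1.3
ee_pos: [0.44, -0.1424, 0.4333]
orientation: [0.475, 0.526, 0.471, -0.524]
force: [0.9, -2.4, -1.1]
grip_width: -0.0003
```

```bash
python3 -m crank '[[[0.04,0.02,0,0],[0.04,0.02,-0.02,0],[0.04,0.015,-0.03,0],[0.03,0.01,-0.03,0],[0.02,0,-0.03,0],[0,0,0,0],[0,0,0,0]]]'
python3 - <<'E'
from h import *
from scipy.spatial.transform import Rotation as R
s=bot.read_state();q=s["orientation"];M=R.from_quat(np.r_[q[1:],q[0]]).as_matrix();print(M.round(3),s["ee_pos"],s["force"])
print("jaw yaw",np.arctan2(M[1,2],M[0,2]))
for n in ["scene","side","wrist"]:
    r=cam(n);cv2.imwrite(f"pics/{n}1.png",r["color"][:,:,::-1])
    if n!="wrist":
        p=proj(r,s["ee_pos"]+M[:,0]*bot.nose_length);print(n,p)
a=cv2.imread("pics/scene1.png")[130:305,220:400];b=cv2.imread("pics/side1.png")[80:230,260:420]
h=lambda x,k:cv2.resize(x,(400,int(400*x.shape[0]/x.shape[1])))
a=h(a,1);b=h(b,1);H=max(len(a),len(b));o=np.zeros((H,800,3),np.uint8);o[:len(a),:400]=a;o[:len(b),400:]=b;cv2.imwrite("pics/c3.png",o)
E
```

```text
clock: 2.0
ee_pos: [0.6177, -0.0684, 0.3238]
orientation: [0.481, 0.526, 0.471, -0.52]
force: [-0.1, -1.2, 0.8]
grip_width: -0.0002
[[ 0.015  0.995 -0.094]
 [-0.005 -0.094 -0.996]
 [-1.     0.015  0.004]] [ 0.61767601 -0.06843335  0.32377277] [-0.13827725 -1.1724456   0.77656403]
jaw yaw -1.6645612135695422
scene [297.77656334 224.72709885]
side [321.9089656  175.85363689]
```

View pics/c3.png

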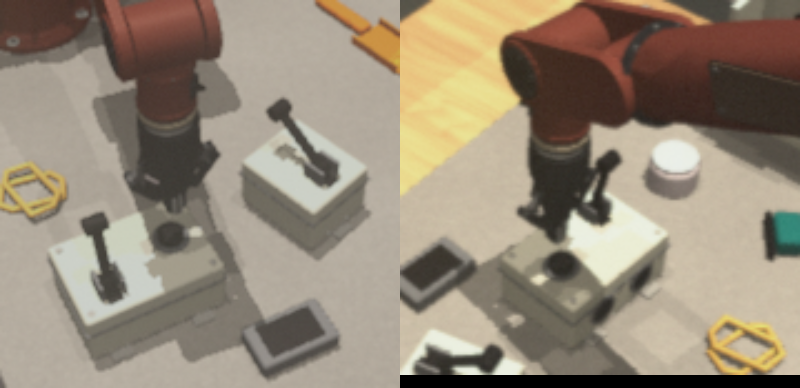

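View pics/wrist1.png

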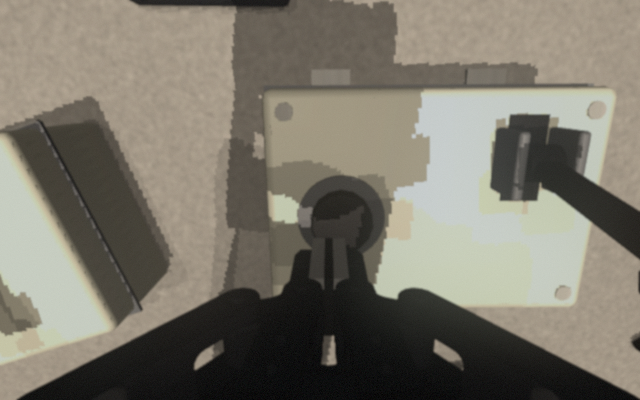

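The fingertips sit just above the button, about 7 mm too far +y. I'll shift and then press slowly.

```bash
python3 -m crank '[[[-0.003,-0.007,-0.015,0],[0,0,-0.015,0],[0,0,-0.008,0],[0,0,0,0]]]'; python3 -m crank '[[[0,0,-0.003,0],[0,0,-0.003,0],[0,0,-0.003,0]]]'
```

```text
clock: 2.55
ee_pos: [0.6128, -0.0782, 0.2897]
orientation: [0.483, 0.528, 0.467, -0.519]
force: [0.4, 0.1, -0.5]
grip_width: -0.0
clock: 2.85
ee_pos: [0.6129, -0.0784, 0.2804]
orientation: [0.483, 0.529, 0.467, -0.519]
force: [-0.1, -0.2, 0.2]
grip_width: 0.0
```

```bash
python3 -m crank '[[[0,0.001,-0.003,0],[0,0.001,-0.003,0]]]'; python3 -m crank '[[[0,0,-0.003,0],[0,0,-0.002,0]]]';  python3 -m crank '[[[0,0,-0.002,0],[0,0,-0.002,0]]]'
```

```text
clock: 3.05
ee_pos: [0.6132, -0.0768, 0.2749]
orientation: [0.484, 0.528, 0.466, -0.519]
force: [-2.2, -2.2, 4.9]
grip_width: 0.0002
clock: 3.25
ee_pos: [0.6134, -0.0768, 0.2706]
orientation: [0.484, 0.528, 0.466, -0.519]
force: [-1.6, 0.0, 4.3]
grip_width: 0.0002
clock: 3.45
ee_pos: [0.6135, -0.0768, 0.2673]
orientation: [0.484, 0.528, 0.466, -0.519]
force: [-5.1, -0.1, 15.4]
grip_width: -0.0003
```

```bash
python3 -m crank '[[[0,0,0,0],[0,0,0,0],[0,0,0,0]]]'
python3 - <<'E'
from h import *
r=cam("scene");S=r["color"][:,:,::-1][130:305,220:400];r=cam("side");b=r["color"][:,:,::-1][80:230,260:420]
h=lambda x:cv2.resize(x,(400,int(400*x.shape[0]/x.shape[1])))
a=h(S);b=h(b);o=np.zeros((400,800,3),np.uint8);o[:len(a),:400]=a;o[:len(b),400:]=b;cv2.imwrite("pics/c4.png",o)
E
```

```text
clock: 3.75
ee_pos: [0.6136, -0.0768, 0.2684]
orientation: [0.484, 0.528, 0.467, -0.519]
force: [-2.7, 0.3, 5.1]
grip_width: 0.0003
```

View pics/c4.png

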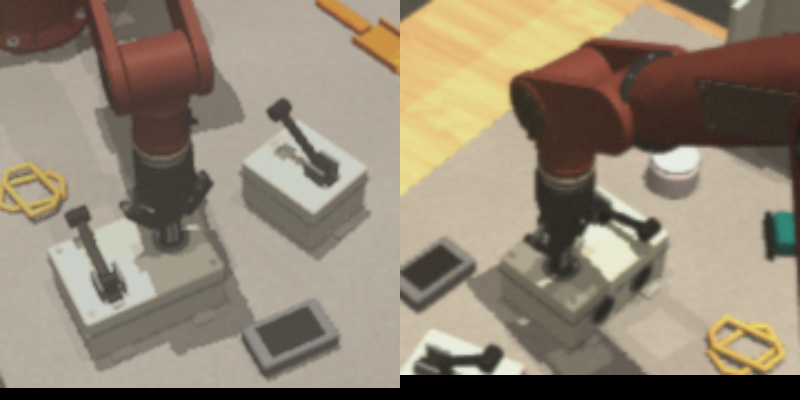

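The lever has dropped: its grip is now at crop pixel (78,216) in the scene half and (648,230) in the side half. Next I lift off the button and look again.

```bash
python3 -m crank '[[[0,0,0.01,0],[0,0,0.03,0],[0,0,0.04,0],[-0.03,-0.01,0.04,0],[-0.04,-0.01,0.02,0],[-0.04,0,0,0],[-0.04,0,0,0],[0,0,0,0],[0,0,0,0],[0,0,0,0]]]' 1 30
python3 - <<'E'
from h import *
R=[cam("scene"),cam("side")];np.save("pics/r.npy",R,allow_pickle=True)
a=R[0]["color"][:,:,::-1][205:305,220:340];b=R[1]["color"][:,:,::-1][130:240,290:390]
cv2.imwrite("pics/c5.png",cv2.resize(a,None,fx=5,fy=5,interpolation=cv2.INTER_CUBIC))
cv2.imwrite("pics/c6.png",cv2.resize(b,None,fx=5,fy=5,interpolation=cv2.INTER_CUBIC))
E
```

```text
clock: 4.85
ee_pos: [0.4596, -0.0951, 0.4119]
orientation: [0.486, 0.531, 0.465, -0.515]
force: [0.4, -1.0, -0.2]
grip_width: 0.0855
```

View pics/c5.png

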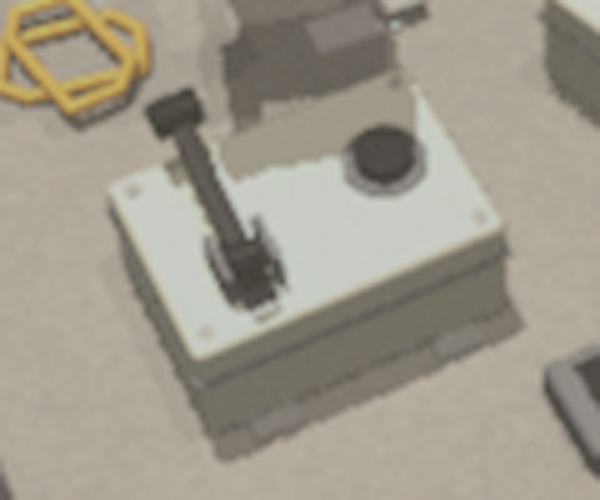

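View pics/c6.png

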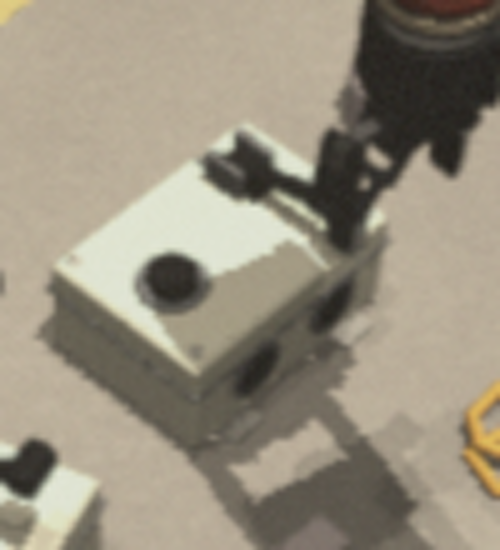

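Run:
```python
from h import *
from scipy.spatial.transform import Rotation as R
S=cam("scene")
p=lambda u,v:(220+(u+.5)/5-.5,205+(v+.5)/5-.5)
print(onz(S,p(176,113),.13),"btn",onz(S,p(387,152),.104))
s=bot.read_state();q=s["orientation"];M=R.from_quat(np.r_[q[1:],q[0]]).as_matrix();print(M.round(3),s["ee_pos"], s["ee_pos"]+M[:,0]*.155)
```

```text
[ 0.54528988 -0.17293901  0.13      ] btn [ 0.61973724 -0.07411195  0.104     ]
[[ 0.037  0.995 -0.096]
 [-0.007 -0.096 -0.995]
 [-0.999  0.037  0.004]] [ 0.46016743 -0.0952432   0.41190496] [ 0.46583691 -0.09640513  0.25701304]
```

```bash
python3 -m crank '[[[0.04,-0.04,-0.01,0.01],[0.038,-0.038,-0.02,0],[0,0,-0.02,0],[0,0,-0.02,0],[0,0,0,0],[0,0,0,0]]]' 1 30
python3 - <<'E'
from h import *
from scipy.spatial.transform import Rotation as R
s=bot.read_state();q=s["orientation"];M=R.from_quat(np.r_[q[1:],q[0]]).as_matrix();print(s["ee_pos"], s["ee_pos"]+M[:,0]*.155,M.round(3))
r=cam("wrist");cv2.imwrite("pics/w2.png",r["color"][:,:,::-1]);print(proj(r,[.545,-.1745,.13]))
E
```

```text
clock: 5.6
ee_pos: [0.5364, -0.1671, 0.34]
orientation: [0.489, 0.528, 0.469, -0.512]
force: [0.5, -0.6, -0.5]
grip_width: 0.0852
[ 0.53638747 -0.16710076  0.33996282] [ 0.54190089 -0.16785016  0.18506272] [[ 0.036  0.996 -0.082]
 [-0.005 -0.082 -0.997]
 [-0.999  0.036  0.002]]
[338.71062428 223.93505106]
```

View pics/w2.png

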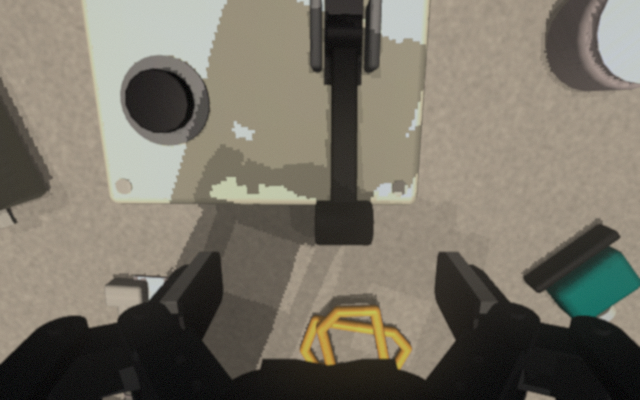

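The wrist view shows the grip at (344,223) and the pad midpoint at column 328. That means about 8 mm to -y, 3 mm to +x, then down 53 mm.

```bash
python3 -m crank '[[[0.003,-0.008,0,0],[0,0,-0.02,0],[0,0,-0.02,0],[0,0,-0.013,0],[0,0,0,0]]]'
python3 - <<'E'
from h import *
from scipy.spatial.transform import Rotation as R
s=bot.read_state();q=s["orientation"];M=R.from_quat(np.r_[q[1:],q[0]]).as_matrix();print(s["ee_pos"], s["ee_pos"]+M[:,0]*.155,s["force"])
o=np.zeros((400,800,3),np.uint8)
a=cam("side")["color"][:,:,::-1][130:230,300:400];b=cam("scene")["color"][:,:,::-1][180:280,215:315]
o[:,:400]=cv2.resize(a,(400,400));o[:,400:]=cv2.resize(b,(400,400));cv2.imwrite("pics/c7.png",o)
r=cam("wrist");cv2.imwrite("pics/w3.png",r["color"][:,:,::-1])
E
```

```text
clock: 6.15
ee_pos: [0.5425, -0.1769, 0.2936]
orientation: [0.494, 0.529, 0.465, -0.51]
force: [-0.7, 0.1, 0.7]
grip_width: 0.0853
[ 0.54251536 -0.1769145   0.2935723 ] [ 0.550114   -0.17872996  0.13876931] [-0.66589699  0.09033907  0.67181262]
```

View pics/w3.png

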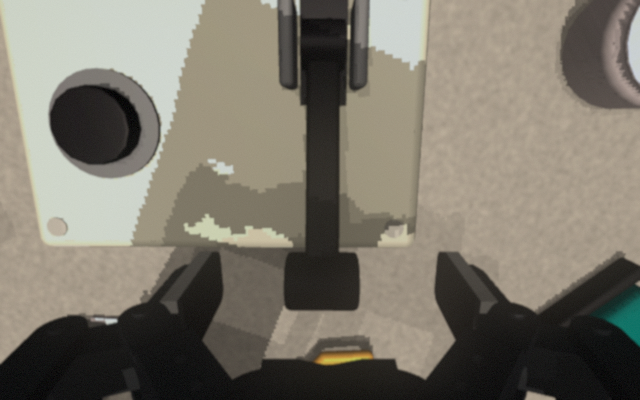

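View pics/c7.png

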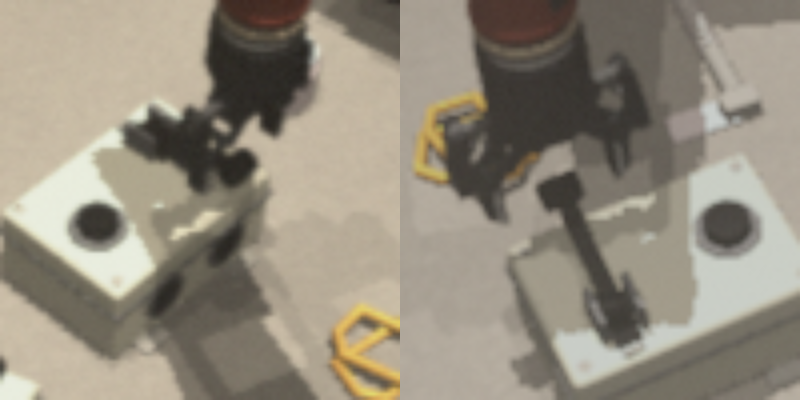

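```bash
python3 -m crank '[[[-0.004,0.002,-0.005,0],[0,0,-0.004,0],[0,0,0,0]]]'; python3 -m crank '[[[0,0,0,0],[0,0,0,0],[0,0,0,0],[0,0,0,0],[0,0,0,0],[0,0,0,0],[0,0,0,0]]]' 0 25
python3 - <<'E'
from h import *
from scipy.spatial.transform import Rotation as R
s=bot.read_state();q=s["orientation"];M=R.from_quat(np.r_[q[1:],q[0]]).as_matrix();print(s["ee_pos"], s["ee_pos"]+M[:,0]*.155,s["force"])
r=cam("wrist");cv2.imwrite("pics/w4.png",r["color"][:,:,::-1])
E
```

```text
clock: 6.6
ee_pos: [0.54, -0.1754, 0.289]
orientation: [0.497, 0.53, 0.462, -0.508]
force: [-0.8, 0.8, 0.3]
grip_width: 0.0855
clock: 7.3
ee_pos: [0.5402, -0.1746, 0.2898]
orientation: [0.496, 0.532, 0.462, -0.508]
force: [-1.2, 0.6, 0.5]
grip_width: 0.0293
[ 0.54021414 -0.17455549  0.28978173] [ 0.5491506  -0.17645784  0.13505125] [-1.21350056  0.61749017  0.52841609]
```

View pics/w4.png

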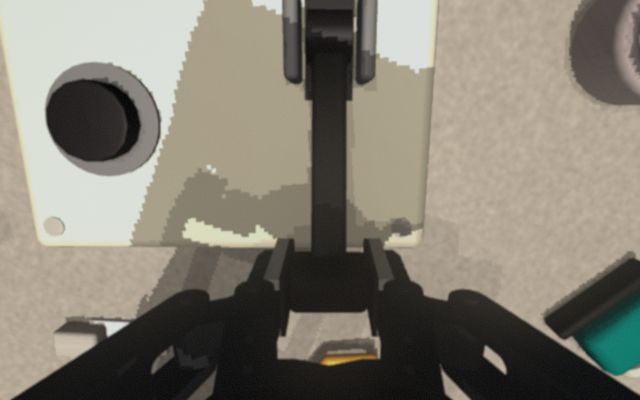

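The grip is held: width 29 mm against the 30 mm cylinder. I'll lift along the arc.

```bash
python3 -m crank '[[[0.0035,-0.0003,0.011,0],[0.0047,-0.0004,0.0105,0],[0.006,-0.0005,0.01,0],[0.007,-0.0006,0.009,0],[0,0,0,0]]]'
```

```text
clock: 7.85
ee_pos: [0.5622, -0.1765, 0.33]
orientation: [0.495, 0.531, 0.463, -0.509]
force: [2.1, -0.5, -4.0]
grip_width: 0.0293
```

```bash
python3 -m crank '[[[0.0075,-0.0006,0.0083,0],[0.009,-0.0007,0.0074,0],[0.0095,-0.0008,0.0062,0],[0,0,0,0]]]'
python3 - <<'E'
from h import *
o=np.zeros((400,800,3),np.uint8)
a=cam("side")["color"][:,:,::-1][110:210,300:400];b=cam("scene")["color"][:,:,::-1][180:280,215:315]
o[:,:400]=cv2.resize(a,(400,400));o[:,400:]=cv2.resize(b,(400,400));cv2.imwrite("pics/c8.png",o)
E
```

```text
clock: 8.25
ee_pos: [0.589, -0.1788, 0.3515]
orientation: [0.493, 0.529, 0.465, -0.51]
force: [0.4, -0.1, -4.2]
grip_width: 0.0298
```

View pics/c8.png

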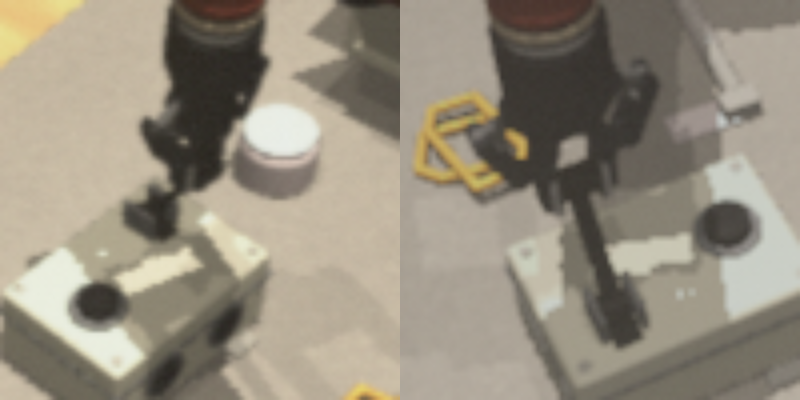

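```bash
python3 -m crank '[[[0.0103,-0.0009,0.0051,0],[0.0108,-0.0009,0.0038,0],[0.0112,-0.0009,0.0026,0],[0,0,0,0]]]'; python3 -m crank '[[[0.003,-0.0003,0.0004,0],[0,0,0,0]]]'
```

```text
clock: 8.75
ee_pos: [0.6177, -0.1814, 0.3612]
orientation: [0.488, 0.525, 0.471, -0.514]
force: [0.1, -0.8, -4.5]
grip_width: 0.0289
clock: 8.95
ee_pos: [0.6202, -0.1816, 0.3617]
orientation: [0.488, 0.524, 0.471, -0.515]
force: [-2.0, -0.3, -3.5]
grip_width: 0.0291
```

```bash
python3 -m crank '[[[0.003,-0.0003,0.0004,0],[0.002,0,0,0],[0,0,0,0]]]'
python3 - <<'E'
from h import *
from scipy.spatial.transform import Rotation as R
s=bot.read_state();q=s["orientation"];M=R.from_quat(np.r_[q[1:],q[0]]).as_matrix();g=s["ee_pos"]+M[:,0]*.155;print(g,g-[.5492,-.1765,.1351],s["force"])
o=np.zeros((400,800,3),np.uint8)
a=cam("side")["color"][:,:,::-1][110:210,300:400];b=cam("scene")["color"][:,:,::-1][180:280,215:315]
o[:,:400]=cv2.resize(a,(400,400));o[:,400:]=cv2.resize(b,(400,400));cv2.imwrite("pics/c9.png",o)
E
```

```text
clock: 9.25
ee_pos: [0.6245, -0.182, 0.3625]
orientation: [0.487, 0.523, 0.472, -0.516]
force: [-2.6, -0.4, -3.0]
grip_width: 0.0292
[ 0.62791646 -0.18324358  0.20750587] [ 0.07871646 -0.00674358  0.07240587] [-2.64086832 -0.37849075 -2.97812264]
```

View pics/c9.png

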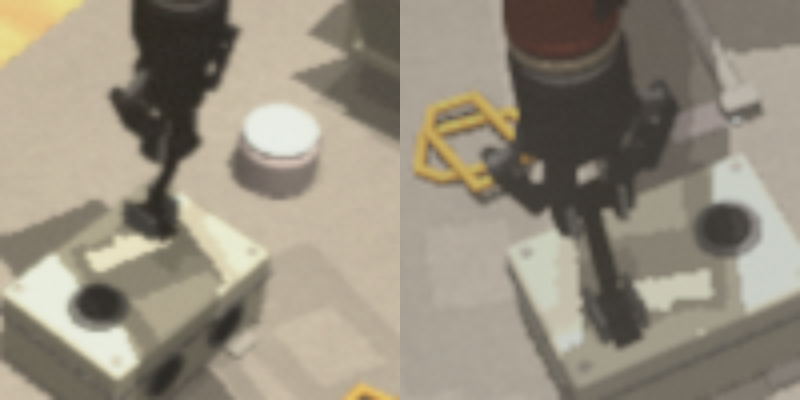

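The grip has moved 79 mm, just at the latch point, and no stop is felt yet. I'll go a little further until there is a firm reaction.

```bash
python3 -m crank '[[[0.003,-0.0003,0.0002,0],[0,0,0,0]]]';python3 -m crank '[[[0.003,-0.0003,0.0002,0],[0,0,0,0]]]'
```

```text
clock: 9.55
ee_pos: [0.6276, -0.1822, 0.363]
orientation: [0.487, 0.523, 0.472, -0.516]
force: [-3.0, -0.4, -2.9]
grip_width: 0.0296
clock: 9.75
ee_pos: [0.6311, -0.1826, 0.3634]
orientation: [0.487, 0.524, 0.472, -0.515]
force: [-2.0, -0.4, -2.0]
grip_width: 0.0291
```

```bash
python3 -m crank '[[[0.003,-0.0003,0.0002,0],[0,0,0,0]]]';python3 -m crank '[[[0.003,-0.0003,0.0002,0],[0,0,0,0]]]'
```

```text
clock: 9.95
ee_pos: [0.6346, -0.1829, 0.3637]
orientation: [0.488, 0.524, 0.471, -0.515]
force: [-3.5, -0.8, -1.8]
grip_width: 0.0295
clock: 10.15
ee_pos: [0.638, -0.1832, 0.364]
orientation: [0.488, 0.524, 0.471, -0.515]
force: [-3.3, -0.8, -1.2]
grip_width: 0.0294
```

Run:
```python
from h import *
from scipy.spatial.transform import Rotation as R
s=bot.read_state();q=s["orientation"];M=R.from_quat(np.r_[q[1:],q[0]]).as_matrix();g=s["ee_pos"]+M[:,0]*.155;print(g,s["force"])
o=np.zeros((400,800,3),np.uint8)
a=cam("side")["color"][:,:,::-1][110:210,300:400];b=cam("scene")["color"][:,:,::-1][180:280,215:315]
o[:,:400]=cv2.resize(a,(400,400));o[:,400:]=cv2.resize(b,(400,400));cv2.imwrite("pics/c10.png",o)
r=cam("wrist");cv2.imwrite("pics/w5.png",r["color"][:,:,::-1])
```

```text
[ 0.64183811 -0.18449486  0.20902851] [-3.34141988 -0.78838188 -1.21056692]
```

View pics/c10.png

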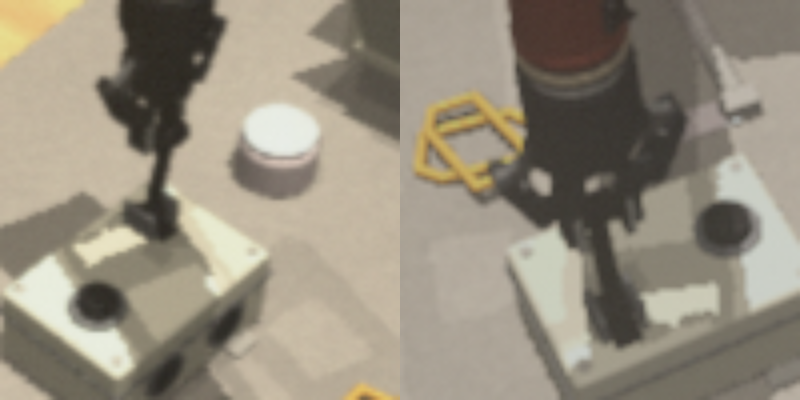

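View pics/w5.png

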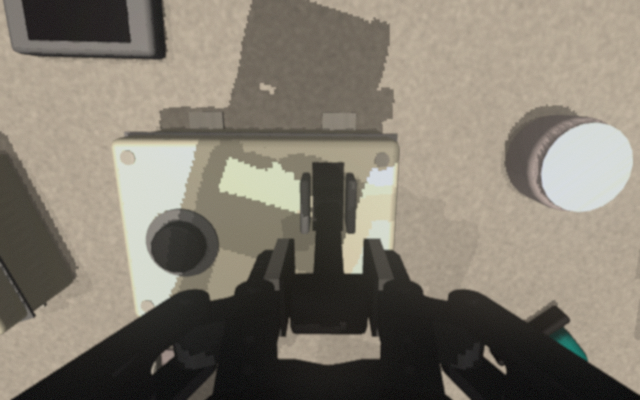

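The cylinder sits about 20 px lower between the pads than it did at grasping, so the pads are slipping at the hard stop and the lever is home. I'll release and check.

```bash
python3 -m crank '[[[0,0,0,0],[0,0,0,0],[0,0,0,0],[0,0,0,0],[0,0,0,0]]]' 1; python3 -m crank '[[[0,0,0.01,0],[0,0,0.03,0],[0,0,0.03,0],[0,0,0.03,0],[-0.04,0,0.02,0],[-0.04,0,0,0],[-0.04,0,0,0],[-0.04,0,0,0],[0,0,0,0],[0,0,0,0]]]'
python3 - <<'E'
from h import *
A=cam("scene");B=cam("side")
a=A["color"][:,:,::-1][205:305,220:400];b=B["color"][:,:,::-1][130:280,240:400]
cv2.imwrite("pics/d1.png",cv2.resize(a,None,fx=4.4,fy=4.4,interpolation=cv2.INTER_CUBIC))
cv2.imwrite("pics/d2.png",cv2.resize(b,None,fx=4,fy=4,interpolation=cv2.INTER_CUBIC))
E
```

```text
clock: 10.8
ee_pos: [0.6407, -0.1831, 0.3684]
orientation: [0.492, 0.527, 0.467, -0.512]
force: [0.9, -0.3, -0.2]
grip_width: 0.0854
clock: 11.8
ee_pos: [0.4751, -0.182, 0.4992]
orientation: [0.495, 0.528, 0.464, -0.51]
force: [0.5, 0.7, 0.7]
grip_width: 0.0855
```

View pics/d1.png

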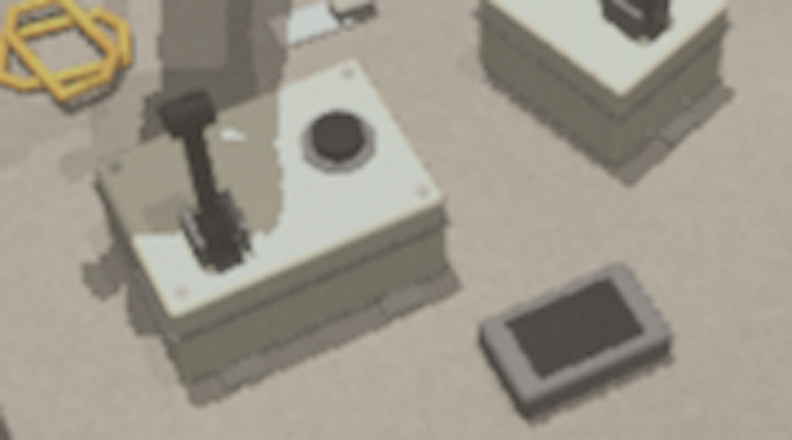

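View pics/d2.png

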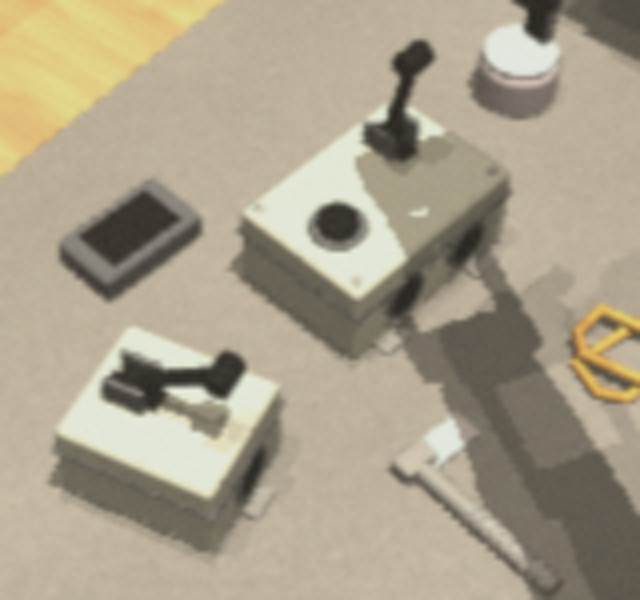

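The lever grip is at (188,114) in the scene crop and (413,57) in the side crop, the same pixels as at the start. The button at (337,137) is out, the switch lever at (228,370) is unmoved, and the arm is clear of everything. I'll hand in.

Run:
```python
from cell import bot
s=bot.read_state();print(s["clock"],s["dq"].round(3),s["force"].round(1))
print(bot.hand_in())
```

```text
11.9 [ 0.008  0.026 -0.013 -0.001 -0.007  0.001] [ 0.7  0.8 -0.3]
the job is handed in; nothing more can be done
None
```

I finished the monthly test on the residual-current box and handed it in at 11.9 s. `hand_in` reports no verdict, so what follows rests on my own checks.

- **Pressing the button:** I pressed the test button with the shut fingers, down to its stop. The wrist force peaked at about 15 N, and the camera views showed the lever down. I then backed off, and the button came out.
- **Lifting the lever:** I pinched the grip by its flat ends (fingers at 29 mm) and lifted it along its arc. At the top I kept going until the pads slipped about 7 mm on the grip, which I took as the lever being against its hard stop. I did not see a clear rise in force there. Then I let go.
- **Last check:** About a second after release, with the arm clear, the lever was back at its starting pixels in both camera views and held up by itself. The button was out, and the wrist force was near zero.
- **Everything else:** The plain switch lever, battery pack, carabiners and ice screw were at their starting pixels, as far as the final pictures showed them. I did not measure the trowel, jar, tin or headlamp again, but the arm never went near them.
- **Disagreement between cameras:** The two views differed by up to 7 mm on the button's position. I used the triangulated average and corrected it with the wrist camera.

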